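Find the case that rattles and hold it out

TASK

One of the three sealed cases in the tray has a loose part inside: going from left to right, lift each case out of its nest, rock it (one end well down, about 30 degrees, back to level, then the other end down, with a short pause each time so that a loose part can slide) to find out whether it rattles, and set it back upright in its own nest before you take the next. Then hold the one that rattles out level over the middle of the hand-over pad, about 10 to 20 cm above it, and finish still holding it there, with the two good cases standing in their own nests and the tools and offcuts around left alone.

Things in the scene. Friction and masses are not known exactly. Their poses are not given: they have to be found in the camera images.
- case_a: sealed grey case with black lid rim, one of three alike: 110 mm long (x), 40 wide (y), 45 high, about 0.45 kg. Origin: centre of underside, z up. Flat sides: grip across the 40 mm width at mid-length. Holds a 0.3 kg dark metal insert on a white floor, seen through a clear strip in the lid, starting up to 10 mm off the middle
- case_b: as case_a. In one of the three cases (neither its letter nor its nest tells which) the insert is loose: tipped over about 15 degrees it slides along the case's x to the lower end, 28 mm off the middle, knocks, and stays there by friction (0.7 N) when the case is level again: the weight has shifted. In the two others it is jammed fast and never shifts
- case_c: outwardly the same as case_a, with an insert as told at case_b
- nest_left (a point): floor centre of the left nest (larger y) of the fixed 100x400 mm plywood tray, 6 mm above the bench; tray axes, z up. Three nests in a row, 135 mm apart along the tray's y, each 56 mm (x) by 125 mm (y) inside strips 6 mm high. A case stands in each, its long x axis along the row toward the robot's left, 7 mm clear all round; grip it front to back
- nest_middle (a point): the same for the middle nest
- nest_right (a point): the same for the right nest (smaller y). A tall storage rack stands beyond the right edge of the desk, from about y = -0.2 on: keep a leaning wrist clear of it
- pad: square hand-over pad of dark rubber with a grey panel, 90x90x4 mm, fixed flat on the bench beyond the tray; origin: centre of its underside
- insert_a (a joint): where the insert stands inside case_a, from the middle along the case's x (m), as its clear strip shows; within 0.010 either way at first, 0.028 at an end
- insert_b (a joint): where the insert stands inside case_b, from the middle along the case's x (m), as its clear strip shows; within 0.010 either way at first, 0.028 at an end
- insert_c (a joint): where the insert stands inside case_c, from the middle along the case's x (m), as its clear strip shows; within 0.010 either way at first, 0.028 at an end
- pliers: red-handled pliers lying flat, 58x178x12 mm; a bystander, origin: centre of its underside
- door_offcut: brown offcut of door profile, 58x110x55 mm; a bystander, origin: centre of its underside
- corner_key_1: light metal corner key, 45x45x28 mm; a bystander, origin: centre of its underside
- masking_tape_roll: roll of masking tape lying flat, 69 mm across, 24 mm high; a bystander, origin: centre of its underside

How it is judged:
On the way, in this order (a step that is already met when the one before it is completed fails the run):
1. the case from the left nest is held in the air and tipped by more than 23 degrees (((height (world z) of case_a above 0.045 m and angle between case_a's own z axis and vertical above 0.4 rad and contact force between the fingers and case_a above 1 N) or (height (world z) of case_b above 0.045 m and angle between case_b's own z axis and vertical above 0.4 rad and contact force between the fingers and case_b above 1 N) or (height (world z) of case_c above 0.045 m and angle between case_c's own z axis and vertical above 0.4 rad and contact force between the fingers and case_c above 1 N)) and distance between each of case_a, case_b, case_c and nest_left above 0.045 m).
2. still in the air, the case from the left nest is brought back level (within 17 degrees) (((height (world z) of case_a above 0.045 m and angle between case_a's own z axis and vertical below 0.3 rad and contact force between the fingers and case_a above 1 N) or (height (world z) of case_b above 0.045 m and angle between case_b's own z axis and vertical below 0.3 rad and contact force between the fingers and case_b above 1 N) or (height (world z) of case_c above 0.045 m and angle between case_c's own z axis and vertical below 0.3 rad and contact force between the fingers and case_c above 1 N)) and distance between each of case_a, case_b, case_c and nest_left above 0.045 m).
3. the case from the left nest is tipped again by more than 23 degrees (all of step 1).
4. the case from the middle nest is held in the air and tipped by more than 23 degrees (((height (world z) of case_a above 0.045 m and angle between case_a's own z axis and vertical above 0.4 rad and contact force between the fingers and case_a above 1 N) or (height (world z) of case_b above 0.045 m and angle between case_b's own z axis and vertical above 0.4 rad and contact force between the fingers and case_b above 1 N) or (height (world z) of case_c above 0.045 m and angle between case_c's own z axis and vertical above 0.4 rad and contact force between the fingers and case_c above 1 N)) and distance between each of case_a, case_b, case_c and nest_middle above 0.045 m).
5. still in the air, the case from the middle nest is brought back level (within 17 degrees) (((height (world z) of case_a above 0.045 m and angle between case_a's own z axis and vertical below 0.3 rad and contact force between the fingers and case_a above 1 N) or (height (world z) of case_b above 0.045 m and angle between case_b's own z axis and vertical below 0.3 rad and contact force between the fingers and case_b above 1 N) or (height (world z) of case_c above 0.045 m and angle between case_c's own z axis and vertical below 0.3 rad and contact force between the fingers and case_c above 1 N)) and distance between each of case_a, case_b, case_c and nest_middle above 0.045 m).
6. the case from the middle nest is tipped again by more than 23 degrees (all of step 4).
7. the case from the right nest is held in the air and tipped by more than 23 degrees (((height (world z) of case_a above 0.045 m and angle between case_a's own z axis and vertical above 0.4 rad and contact force between the fingers and case_a above 1 N) or (height (world z) of case_b above 0.045 m and angle between case_b's own z axis and vertical above 0.4 rad and contact force between the fingers and case_b above 1 N) or (height (world z) of case_c above 0.045 m and angle between case_c's own z axis and vertical above 0.4 rad and contact force between the fingers and case_c above 1 N)) and distance between each of case_a, case_b, case_c and nest_right above 0.045 m).
8. still in the air, the case from the right nest is brought back level (within 17 degrees) (((height (world z) of case_a above 0.045 m and angle between case_a's own z axis and vertical below 0.3 rad and contact force between the fingers and case_a above 1 N) or (height (world z) of case_b above 0.045 m and angle between case_b's own z axis and vertical below 0.3 rad and contact force between the fingers and case_b above 1 N) or (height (world z) of case_c above 0.045 m and angle between case_c's own z axis and vertical below 0.3 rad and contact force between the fingers and case_c above 1 N)) and distance between each of case_a, case_b, case_c and nest_right above 0.045 m).
9. the case from the right nest is tipped again by more than 23 degrees (all of step 7).
At the end, for the whole second after the job is handed in: The case whose insert has slid to an end (over 14 mm off the middle) is held still in the fingers, level within 0.2 rad, underside 70 to 300 mm up, centre within 45 mm of the pad's centre in plan; the other two stand upright, at rest, let go, within 25 mm of where they started ((((value of joint insert_a above 0.014 m or value of joint insert_a below -0.014 m) and height (world z) of case_a between 0.07 and 0.3 m and horizontal distance between case_a and pad below 0.045 m and angle between case_a's own z axis and vertical below 0.2 rad and linear speed of case_a below 0.03 m/s and contact force between the fingers and case_a above 1 N and distance of each of case_b, case_c from where it was at the start of the episode below 0.025 m and angle between each of case_b, case_c's own z axis and vertical below 0.1 rad and linear speed of each of case_b, case_c below 0.02 m/s and contact force between the fingers and case_b below 0.2 N and contact force between the fingers and case_c below 0.2 N) or ((value of joint insert_b above 0.014 m or value of joint insert_b below -0.014 m) and height (world z) of case_b between 0.07 and 0.3 m and horizontal distance between case_b and pad below 0.045 m and angle between case_b's own z axis and vertical below 0.2 rad and linear speed of case_b below 0.03 m/s and contact force between the fingers and case_b above 1 N and distance of each of case_a, case_c from where it was at the start of the episode below 0.025 m and angle between each of case_a, case_c's own z axis and vertical below 0.1 rad and linear speed of each of case_a, case_c below 0.02 m/s and contact force between the fingers and case_a below 0.2 N and contact force between the fingers and case_c below 0.2 N) or ((value of joint insert_c above 0.014 m or value of joint insert_c below -0.014 m) and height (world z) of case_c between 0.07 and 0.3 m and horizontal distance between case_c and pad below 0.045 m and angle between case_c's own z axis and vertical below 0.2 rad and linear speed of case_c below 0.03 m/s and contact force between the fingers and case_c above 1 N and distance of each of case_a, case_b from where it was at the start of the episode below 0.025 m and angle between each of case_a, case_b's own z axis and vertical below 0.1 rad and linear speed of each of case_a, case_b below 0.02 m/s and contact force between the fingers and case_a below 0.2 N and contact force between the fingers and case_b below 0.2 N))); the arm keeps its last pose, push and grip.
It fails at once if the pliers is moved by more than 30 mm (distance of pliers from where it was at the start of the episode above 0.03 m).
It fails at once if the door offcut is moved by more than 30 mm (distance of door_offcut from where it was at the start of the episode above 0.03 m).
It fails at once if the corner key 1 is moved by more than 30 mm (distance of corner_key_1 from where it was at the start of the episode above 0.03 m).
It fails at once if the masking tape roll is moved by more than 30 mm (distance of masking_tape_roll from where it was at the start of the episode above 0.03 m).
It also fails if it takes over 72 s, if anything falls off the work surface, if the arm or the gripper's body presses on something with over 40 N, if the wrist force passes 120 N, or if a joint passes its speed limit or range.

ROBOT

A 6-joint arm with a two-finger parallel gripper is mounted at the origin on a cart in front of the work surface, level with it; the furniture and walls round the work are solid. World frame = base frame: x ahead of the robot, y to its left, z up, the work surface at z = 0. Lengths are in m, angles in rad, forces in N, time in s.
With the tool pointing down it reaches from about 0.3 to 0.875 m from the base axis. Payload 6.4 kg.
Tool frame: the origin (TCP) lies at the very end of the fingers, on their centre line; the grasp point (between the pads) lies 19 mm behind it; z points along the fingers, y is the line along which they close (so a half turn about z gives the same grasp; the last joint's range is limited). The gripper opens to 85 mm and grips with 20 to 120 N. Pads are 22 mm wide; open, the fingers measure 114 mm over their backs; the gripper's body (76 mm by 85 mm) begins 54 mm behind the grasp point. The pads swing forward as they close: fully open they stand 13 mm farther back than shut.
Start: joints at [0.985, 0.181, 1.607, -0, 1.354, -0.206], TCP at [0.213, 0.534, 0.231] pointing down, gripper open.
Joint ranges: [-2.99, 2.99], [-0.89, 2.07], [0.3, 2.58], [-1.14, 4.28], [0, 2.63], [-3.12, 3.12]. Speed limits (rad/s): [2.57, 2.57, 3.01, 3.14, 3.14, 3.14].

INTERFACE

Orientations are given as a unit quaternion [w, x, y, z].
In Python, from bench import telemetry, camera, ctrl, spotter gives the robot as it stands.
- The arm moves only by the tool send_rows, never from a script. Its argument "series" is a list of rows, each a list of 3 entries, a list of its own where there are three numbers: the turn, a rotation vector about the world's x, y, z in degrees, then the shift along the world's x, y, z in mm, then the closure, from -1 (fully open) to 1 (shut), so that 0 is half open. In form: [[[rx, ry, rz], [dx, dy, dz], gripper], ...]. A call has 1 to 10 rows; each row is the pose to reach, as a shift and turn from the pose commanded when the call began; what a row does not reach only later rows make up. A row lasts 1/8 s, in which the tool goes at most 62.5 mm and 10.7 degrees, less where a joint would pass 70% of its speed; a pose out of reach is approached as far as the arm can. A call with a gripper value outside its range is refused whole. The fingers move at their own pace and stop on an object; the grip force is fixed at half the most. Time passes only in rows, so rows that repeat a pose let the fingers close. It gives the time, the measured TCP pose, the force, the opening and the grip force at its end, in the units of the state.
- telemetry.get_obs(): the state, without advancing time (a new reading comes with each control period).
- camera(name): name is "scene" or "top" or "wrist"; returns a dict with "pixels" (400x640x3 uint8, red, green, blue), "camera_matrix" (3x3 intrinsics, pixels), "xyz" and "orientation" of the camera in the world. Camera axes: x right, y up, looking along -z (the intrinsics and any distortion apply to the point x, -y, -z); pixel columns grow to the right and rows downward; lengths in m; the calibration is good to about 2 mm. The wrist camera is an equidistant fisheye: a pixel r from the principal point sees the ray r / f radians off the axis. A picture is of the moment at which its call begins. There is no depth.
- ctrl.hand_in(): hands the job in; it is judged then, once.
Trained networks look in the newest picture that a camera, given by its name, has taken for a name from the list of things; names that differ only in an ending like _2 or _b are one class to them, and where a whole thing is asked for, a point or a joint stands for the part that bears it (a point fixed in the world has none). Each returns a list of dicts, best first, with "conf" (0 to 1); they miss things now and then, are a little off and sometimes report something else, mostly with a low value. They report only what shows in the picture. A call takes as long as a camera call.
- spotter.boxes_of(thing, camera): "xyz" ([x, y, z] in m, in world coordinates, good to about 4 mm: the middle of the surface that is visible of it).
- spotter.landmark_of(thing, camera): "xyz" ([x, y, z] in m, in world coordinates, good to about 4 mm: a listed point, or the origin of a listed thing).
The state is a dict: "time_s": time; "q": joint angles; "dq": joint speeds; "joint_efforts": joint torques, N m; "eef_pos": TCP position; "eef_rot": TCP orientation; "wrist_force": force on the tool from outside, world axes, zero at the start; "torque": the same for the moment, N m; "opening": opening from 0.0 (shut) to 1.0 (fully open); "grasp_force": force on a finger pad.
Only numpy, scipy, OpenCV 4.12 (cv2) and the standard library are available. Lean on these libraries where they do the work, as an engineer would, in place of code of your own. Each camera call takes 0.05 s, during which the arm holds its last target. There are 200 camera calls.

## Working session

There is one attempt and no reset: what is moved stays moved. The work goes in short steps, Python scripts to look and compute and a tool call to move; the robot and the scene stay as the last step left them, time stands still between calls to the robot, and variables do not carry over. Pictures are saved under pics/ and viewed, at most 10 in all, crops included, and the job is handed in when it is done.

Besides the shell and the picture viewer there is one more tool, called as a command line: name --argument value ..., lists and objects as JSON in quotes. send_rows: Moves the arm, as the interface text tells. Its arguments: {"type":"object","properties":{"series":{"type":"array","items":{"type":"array"}}},"required":["series"]}

```bash
mkdir -p pics
python3 - <<'E'
from bench import telemetry,camera,spotter
import cv2
for c in("top","scene"):
    p=camera(c); cv2.imwrite(f"pics/{c}0.png",p["pixels"][:,:,::-1]); print(c,p["camera_matrix"],p["xyz"],p["orientation"])
for c in("top","scene"):
  for t in("case_a","nest_left","nest_middle","nest_right","pad","pliers","door_offcut","corner_key_1","masking_tape_roll"):
    print(c,t,[(round(d["conf"],2),[round(float(v),3) for v in d["xyz"]]) for d in spotter.landmark_of(t,c)])
o=telemetry.get_obs();print(o)
E
```

```text
top [[369.29602071   0.         319.00718092]
 [  0.         369.29602071 198.58691171]
 [  0.           0.           1.        ]] [0.38920865 0.28907947 1.13634377] [-0.7040047  -0.04596261  0.04190883  0.70746623]
scene [[475.14880845   0.         320.13606199]
 [  0.         475.14880845 193.76444837]
 [  0.           0.           1.        ]] [0.02141801 1.19807062 0.54086263] [-0.22160155 -0.1284202   0.514038    0.81863663]
top case_a [(0.94, [0.45, 0.262, 0.01]), (0.73, [0.469, 0.124, 0.004]), (0.59, [0.441, 0.397, 0.003])]
top nest_left [(0.69, [0.424, 0.618, 0.001]), (0.57, [0.44, 0.398, 0.005])]
top nest_middle [(0.66, [0.453, 0.262, 0.009])]
top nest_right [(0.84, [0.471, 0.127, 0.002]), (0.31, [0.6, 0.401, 0.004])]
top pad [(0.78, [0.625, 0.234, 0.001]), (0.42, [0.465, 0.13, 0.008])]
top pliers [(0.62, [0.421, 0.621, -0.002])]
top door_offcut [(0.77, [0.617, 0.059, 0.001]), (0.25, [0.442, 0.401, 0.005])]
top corner_key_1 [(0.58, [0.601, 0.401, 0.001])]
top masking_tape_roll [(0.74, [0.482, -0.018, 0.0])]
scene case_a [(0.82, [0.456, 0.262, 0.006]), (0.71, [0.464, 0.127, 0
[... 451 characters left out ...]
.02, 0.005])]
{'time_s': 1.0, 'q': array([ 9.84746237e-01,  1.80836032e-01,  1.60704263e+00,  6.42371586e-06,
        1.35381384e+00, -2.06279916e-01]), 'dq': array([ 0.00047084,  0.00113373,  0.00012114,  0.00044291, -0.00233623,
        0.00056683]), 'joint_efforts': array([ 9.26671441e-05, -4.44861782e+01, -3.51684165e+01, -1.88172430e-04,
        7.65229997e-04,  6.57910505e-06]), 'eef_pos': array([0.21311963, 0.5340306 , 0.23124754]), 'eef_rot': array([-2.21603044e-05,  1.88746728e-01,  9.82025799e-01, -4.48514609e-05]), 'wrist_force': array([ 0.1658871 ,  0.22494587, -0.07182824]), 'torque': array([0.0320893 , 0.03638328, 0.02187727]), 'grasp_force': 0.0, 'opening': 0.9949565268961236}
```

View pics/top0.png

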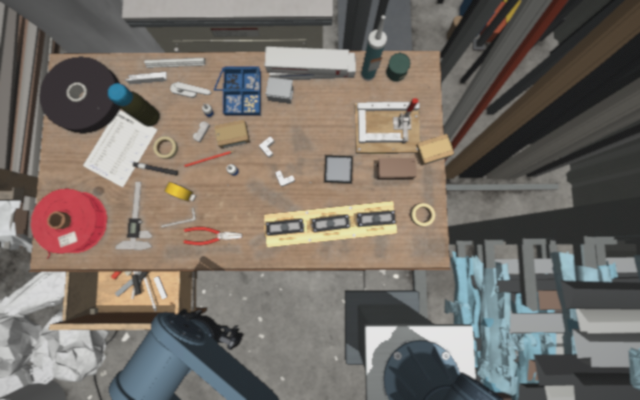

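View pics/scene0.png

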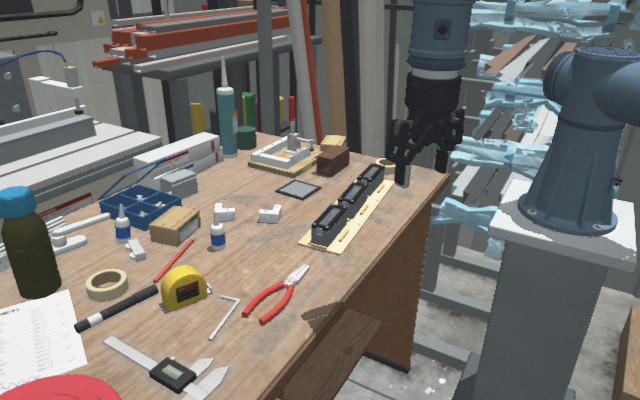

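send_rows --series '[[[0, 0, -8], [28, -17, -10], -1], [[0, 0, -16], [57, -34, -20], -1], [[0, 0, -24], [85, -51, -30], -1], [[0, 0, -32], [114, -68, -40], -1], [[0, 0, -40], [142, -86, -50], -1], [[0, 0, -48], [171, -103, -60], -1], [[0, 0, -56], [200, -120, -70], -1], [[0, 0, -62.2], [228, -137, -81], -1], [[0, 0, -62.2], [228, -137, -81], -1]]'

```text
time_s: 2.12
eef_pos: [0.4425, 0.3954, 0.1493]
eef_rot: [-0.0, 0.67, 0.742, -0.001]
wrist_force: [-0.6, 0.7, -0.1]
opening: 0.998
grasp_force: 0.0
```

Run:
```python
from bench import telemetry,camera,spotter
import cv2,numpy as np
from scipy.spatial.transform import Rotation as R
p=camera("wrist"); cv2.imwrite("pics/w1.png",p["pixels"][:,:,::-1]); print(p["camera_matrix"],p["xyz"],p["orientation"])
for t in("case_a","nest_left","nest_middle","nest_right"):
    print(t,[(round(d["conf"],2),[round(float(v),3) for v in d["xyz"]]) for d in spotter.landmark_of(t,"wrist")])
o=telemetry.get_obs();print(o["eef_pos"],o["eef_rot"],R.from_quat(np.roll(o["eef_rot"],-1)).as_matrix()[:,1],o["q"],o["wrist_force"])
```

```text
[[309.70691629   0.         320.30886382]
 [  0.         309.70691629 203.25707869]
 [  0.           0.           1.        ]] [0.43539907 0.47081597 0.29200881] [ 0.98719517 -0.15108598 -0.00699768  0.05069281]
case_a [(0.97, [0.455, 0.262, 0.007]), (0.63, [0.442, 0.394, 0.004])]
nest_left [(0.75, [0.442, 0.398, 0.002])]
nest_middle []
nest_right []
[0.44051572 0.39774037 0.15071244] [-2.03788481e-05  6.68231618e-01  7.43953252e-01  2.50730282e-04] [9.94266181e-01 1.06932884e-01 3.45827636e-04] [5.34501866e-01 3.02653458e-01 1.62993088e+00 2.02344590e-04
 1.20854214e+00 4.27292404e-01] [-0.30516303 -0.55065892 -0.61201945]
```

View pics/w1.png

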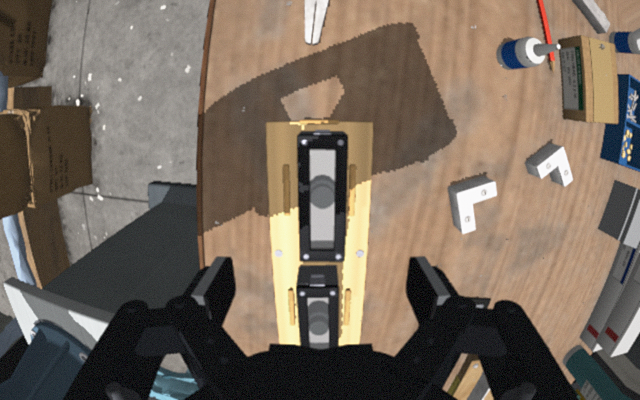

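send_rows --series '[[[0, 0, 0], [0, 0, -30], -1], [[0, 0, 0], [0, 0, -60], -1], [[0, 0, 0], [0, 0, -90], -1], [[0, 0, 0], [0, 0, -115], -1], [[0, 0, 0], [0, 0, -130], -1], [[0, 0, 0], [0, 0, -130], -0.6], [[0, 0, 0], [0, 0, -130], 0.4], [[0, 0, 0], [0, 0, -130], 1], [[0, 0, 0], [0, 0, -130], 1], [[0, 0, 0], [0, 0, -130], 1]]'

```text
time_s: 3.62
eef_pos: [0.4427, 0.3979, 0.0221]
eef_rot: [0.001, 0.669, 0.743, 0.002]
wrist_force: [0.0, -0.0, 6.8]
opening: 0.459
grasp_force: 62.2
```

send_rows --series '[[[0, 0, 0], [0, 0, 10], 1], [[0, 0, 0], [0, 0, 30], 1], [[0, 0, 0], [0, 0, 60], 1], [[0, 0, 0], [0, 0, 90], 1], [[0, 0, 0], [0, 0, 120], 1], [[0, 0, 0], [0, 0, 140], 1], [[0, 0, 0], [0, 0, 150], 1], [[0, 0, 0], [0, 0, 150], 1]]'

```text
time_s: 4.62
eef_pos: [0.4413, 0.3972, 0.1711]
eef_rot: [0.0, 0.669, 0.743, 0.001]
wrist_force: [0.2, -0.8, -5.0]
opening: 0.457
grasp_force: 61.3
```

```bash
cat > look.py <<'E'
import sys,cv2,numpy as np
from bench import telemetry,camera
p=camera("wrist")["pixels"][:,:,::-1]; cv2.imwrite(f"pics/{sys.argv[1]}.png",p)
o=telemetry.get_obs();print(o["time_s"],o["eef_pos"],o["eef_rot"],o["wrist_force"],o["torque"],o["opening"],o["grasp_force"])
E
python3 look.py L0
```

```text
4.675 [0.44082541 0.39685385 0.17007965] [-7.73743215e-05  6.68880062e-01  7.43370301e-01 -2.27517809e-04] [-0.25722245  0.00840548 -4.7550895 ] [-0.03750999 -0.00808148  0.01737133] 0.4620289767034609 61.28654479980469
```

View pics/L0.png

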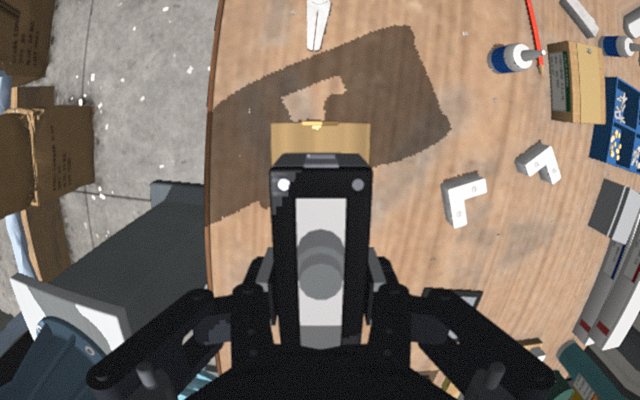

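send_rows --series '[[[6, 0.6, 0], [0, 0, 0], 1], [[12, 1.3, 0], [0, 0, 0], 1], [[18, 1.9, 0], [0, 0, 0], 1], [[24, 2.6, 0], [0, 0, 0], 1], [[29, 3.1, 0], [0, 0, 0], 1], [[32, 3.4, 0], [0, 0, 0], 1], [[32, 3.4, 0], [0, 0, 0], 1], [[32, 3.4, 0], [0, 0, 0], 1], [[32, 3.4, 0], [0, 0, 0], 1], [[32, 3.4, 0], [0, 0, 0], 1]]'

```text
time_s: 5.92
eef_pos: [0.441, 0.3974, 0.1704]
eef_rot: [-0.206, 0.642, 0.715, 0.185]
wrist_force: [0.4, 0.0, -4.0]
opening: 0.455
grasp_force: 62.1
```

send_rows --series '[[[-6, -0.6, 0], [0, 0, 0], 1], [[-12, -1.3, 0], [0, 0, 0], 1], [[-18, -1.9, 0], [0, 0, 0], 1], [[-24, -2.6, 0], [0, 0, 0], 1], [[-29, -3.1, 0], [0, 0, 0], 1], [[-32, -3.4, 0], [0, 0, 0], 1], [[-32, -3.4, 0], [0, 0, 0], 1], [[-32, -3.4, 0], [0, 0, 0], 1], [[-32, -3.4, 0], [0, 0, 0], 1]]'

```text
time_s: 7.05
eef_pos: [0.4412, 0.3966, 0.1702]
eef_rot: [-0.0, 0.669, 0.743, 0.0]
wrist_force: [-0.2, -0.4, -4.6]
opening: 0.462
grasp_force: 62.0
```

```bash
python3 look.py L1
```

```text
7.1 [0.44126938 0.3965935  0.17027937] [-2.35486966e-04  6.69196250e-01  7.43085672e-01  8.69652257e-05] [-0.80941724 -0.19979989 -4.13349807] [ 0.06469021 -0.02901414 -0.04015569] 0.45781733666934327 62.015873193740845
```

send_rows --series '[[[-6, -0.6, 0], [0, 0, 0], 1], [[-12, -1.3, 0], [0, 0, 0], 1], [[-18, -1.9, 0], [0, 0, 0], 1], [[-24, -2.6, 0], [0, 0, 0], 1], [[-29, -3.1, 0], [0, 0, 0], 1], [[-32, -3.4, 0], [0, 0, 0], 1], [[-32, -3.4, 0], [0, 0, 0], 1], [[-32, -3.4, 0], [0, 0, 0], 1], [[-32, -3.4, 0], [0, 0, 0], 1], [[-32, -3.4, 0], [0, 0, 0], 1]]'

```text
time_s: 8.35
eef_pos: [0.4415, 0.3968, 0.1708]
eef_rot: [0.206, 0.643, 0.714, -0.185]
wrist_force: [-0.3, 0.5, -4.5]
opening: 0.457
grasp_force: 62.8
```

send_rows --series '[[[6, 0.6, 0], [0, 0, 0], 1], [[12, 1.3, 0], [0, 0, 0], 1], [[18, 1.9, 0], [0, 0, 0], 1], [[24, 2.6, 0], [0, 0, 0], 1], [[29, 3.1, 0], [0, 0, 0], 1], [[32, 3.4, 0], [0, 0, 0], 1], [[32, 3.4, 0], [0, 0, 0], 1], [[32, 3.4, 0], [0, 0, 0], 1], [[32, 3.4, 0], [0, 0, 0], 1]]'

```text
time_s: 9.48
eef_pos: [0.441, 0.3974, 0.1702]
eef_rot: [0.0, 0.669, 0.744, -0.0]
wrist_force: [-0.6, -0.1, -3.6]
opening: 0.457
grasp_force: 62.8
```

```bash
python3 look.py L2; python3 -c "
import cv2;cv2.imwrite('pics/Lc.png',cv2.hconcat([cv2.imread(f'pics/L{i}.png')[130:360,220:420] for i in range(3)]))"
```

```text
9.525 [0.44095734 0.39740253 0.17016649] [ 1.68925997e-04  6.68575602e-01  7.43644106e-01 -2.80223351e-04] [-0.53127934 -1.44539849 -3.26489272] [-0.03358854 -0.03918917 -0.02700233] 0.45896328022886784 62.78547406196594
```

View pics/Lc.png

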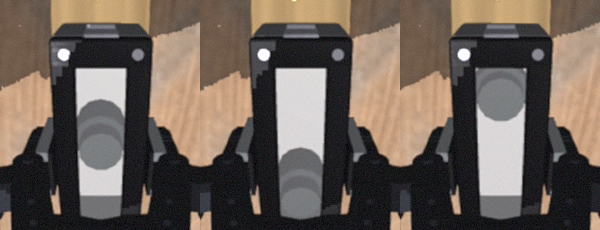

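send_rows --series '[[[0, 0, 0], [0, 0, -30], 1], [[0, 0, 0], [0, 0, -65], 1], [[0, 0, 0], [0, 0, -100], 1], [[0, 0, 0], [0, 0, -125], 1], [[0, 0, 0], [0, 0, -140], 1], [[0, 0, 0], [0, 0, -149], 1], [[0, 0, 0], [0, 0, -149], 1], [[0, 0, 0], [0, 0, -149], 0], [[0, 0, 0], [0, 0, -149], -1], [[0, 0, 0], [0, 0, -149], -1]]'

```text
time_s: 10.78
eef_pos: [0.4417, 0.3973, 0.0219]
eef_rot: [0.0, 0.669, 0.743, 0.001]
wrist_force: [-0.3, 0.0, 0.6]
opening: 0.899
grasp_force: 0.0
```

send_rows --series '[[[0, 0, 0], [0, 0, 0], -1], [[0, 0, 0], [0, 0, 25], -1], [[0, 0, 0], [0, 0, 55], -1], [[0, 0, 0], [0, 0, 90], -1], [[0, 0, 0], [4, -34, 115], -1], [[0, 0, 0], [8, -68, 129], -1], [[0, 0, 0], [11, -102, 129], -1], [[0, 0, 0], [14, -135, 129], -1], [[0, 0, 0], [14, -135, 129], -1], [[0, 0, 0], [14, -135, 129], -1]]'

```text
time_s: 12.02
eef_pos: [0.4553, 0.2624, 0.1504]
eef_rot: [-0.0, 0.669, 0.743, 0.0]
wrist_force: [-0.1, 0.6, -0.2]
opening: 1.0
grasp_force: 0.0
```

```bash
python3 look.py M
python3 - <<'E'
from bench import spotter
for t in("case_a","nest_left","nest_middle","nest_right"):
    print(t,[(round(d["conf"],2),[round(float(v),3) for v in d["xyz"]]) for d in spotter.landmark_of(t,"wrist")])
E
```

```text
12.075 [0.45520157 0.26271532 0.15039746] [-5.62210204e-05  6.68770394e-01  7.43468961e-01  2.46260122e-04] [ 1.11526277  0.53814542 -0.20493047] [-0.0406005   0.04490885  0.039478  ] 0.9965755854039263 0.0
case_a [(0.94, [0.457, 0.26, 0.006]), (0.67, [0.441, 0.396, 0.005])]
nest_left []
nest_middle []
nest_right []
```

View pics/M.png

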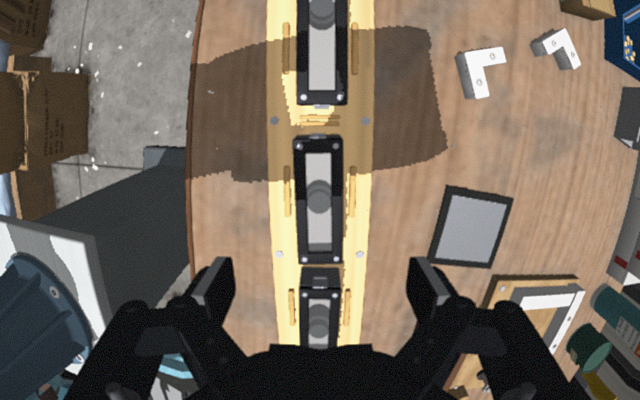

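send_rows --series '[[[0, 0, 0], [0, 0, -30], -1], [[0, 0, 0], [0, 0, -60], -1], [[0, 0, 0], [0, 0, -90], -1], [[0, 0, 0], [0, 0, -115], -1], [[0, 0, 0], [0, 0, -130], -1], [[0, 0, 0], [0, 0, -130], -0.6], [[0, 0, 0], [0, 0, -130], 0.4], [[0, 0, 0], [0, 0, -130], 1], [[0, 0, 0], [0, 0, -130], 1], [[0, 0, 0], [0, 0, -130], 1]]'

```text
time_s: 13.52
eef_pos: [0.456, 0.2625, 0.0216]
eef_rot: [0.0, 0.669, 0.743, 0.001]
wrist_force: [-1.5, 1.6, 5.9]
opening: 0.455
grasp_force: 63.0
```

send_rows --series '[[[0, 0, 0], [0, 0, 10], 1], [[0, 0, 0], [0, 0, 30], 1], [[0, 0, 0], [0, 0, 60], 1], [[0, 0, 0], [0, 0, 90], 1], [[0, 0, 0], [0, 0, 120], 1], [[0, 0, 0], [0, 0, 140], 1], [[0, 0, 0], [0, 0, 150], 1], [[0, 0, 0], [0, 0, 150], 1]]'

```text
time_s: 14.52
eef_pos: [0.4552, 0.262, 0.1706]
eef_rot: [0.0, 0.669, 0.743, 0.0]
wrist_force: [0.2, -0.7, -3.8]
opening: 0.46
grasp_force: 61.8
```

```bash
python3 look.py M0
```

```text
14.575 [0.45474498 0.26186917 0.169753  ] [-1.85549343e-04  6.68886926e-01  7.43364066e-01 -3.34506945e-04] [-0.0426594  -1.28547064 -5.36519701] [-0.01699807  0.01278653 -0.0076981 ] 0.45718079899734565 61.850420236587524
```

send_rows --series '[[[6, 0.6, 0], [0, 0, 0], 1], [[12, 1.3, 0], [0, 0, 0], 1], [[18, 1.9, 0], [0, 0, 0], 1], [[24, 2.6, 0], [0, 0, 0], 1], [[29, 3.1, 0], [0, 0, 0], 1], [[32, 3.4, 0], [0, 0, 0], 1], [[32, 3.4, 0], [0, 0, 0], 1], [[32, 3.4, 0], [0, 0, 0], 1], [[32, 3.4, 0], [0, 0, 0], 1], [[32, 3.4, 0], [0, 0, 0], 1]]'

```text
time_s: 15.82
eef_pos: [0.4551, 0.2624, 0.1705]
eef_rot: [-0.206, 0.642, 0.715, 0.185]
wrist_force: [1.4, -0.7, -4.0]
opening: 0.46
grasp_force: 61.8
```

send_rows --series '[[[-6, -0.6, 0], [0, 0, 0], 1], [[-12, -1.3, 0], [0, 0, 0], 1], [[-18, -1.9, 0], [0, 0, 0], 1], [[-24, -2.6, 0], [0, 0, 0], 1], [[-29, -3.1, 0], [0, 0, 0], 1], [[-32, -3.4, 0], [0, 0, 0], 1], [[-32, -3.4, 0], [0, 0, 0], 1], [[-32, -3.4, 0], [0, 0, 0], 1], [[-32, -3.4, 0], [0, 0, 0], 1]]'

```text
time_s: 16.95
eef_pos: [0.4552, 0.2617, 0.1702]
eef_rot: [-0.0, 0.669, 0.743, 0.0]
wrist_force: [-0.1, 0.7, -4.3]
opening: 0.458
grasp_force: 61.7
```

```bash
python3 look.py M1
```

```text
17.0 [0.45522809 0.26157996 0.17024747] [-2.50975726e-04  6.69256908e-01  7.43031036e-01  8.04130540e-05] [ 0.01203619  0.81341033 -5.20056876] [-0.00233882  0.02651549  0.02106646] 0.456513056921487 61.705942153930664
```

send_rows --series '[[[-6, -0.6, 0], [0, 0, 0], 1], [[-12, -1.3, 0], [0, 0, 0], 1], [[-18, -1.9, 0], [0, 0, 0], 1], [[-24, -2.6, 0], [0, 0, 0], 1], [[-29, -3.1, 0], [0, 0, 0], 1], [[-32, -3.4, 0], [0, 0, 0], 1], [[-32, -3.4, 0], [0, 0, 0], 1], [[-32, -3.4, 0], [0, 0, 0], 1], [[-32, -3.4, 0], [0, 0, 0], 1], [[-32, -3.4, 0], [0, 0, 0], 1]]'

```text
time_s: 18.25
eef_pos: [0.4554, 0.2618, 0.1707]
eef_rot: [0.206, 0.643, 0.714, -0.185]
wrist_force: [-0.4, -0.6, -4.6]
opening: 0.459
grasp_force: 61.8
```

send_rows --series '[[[6, 0.6, 0], [0, 0, 0], 1], [[12, 1.3, 0], [0, 0, 0], 1], [[18, 1.9, 0], [0, 0, 0], 1], [[24, 2.6, 0], [0, 0, 0], 1], [[29, 3.1, 0], [0, 0, 0], 1], [[32, 3.4, 0], [0, 0, 0], 1], [[32, 3.4, 0], [0, 0, 0], 1], [[32, 3.4, 0], [0, 0, 0], 1], [[32, 3.4, 0], [0, 0, 0], 1]]'

```text
time_s: 19.38
eef_pos: [0.455, 0.2624, 0.1702]
eef_rot: [0.0, 0.669, 0.744, -0.0]
wrist_force: [-0.8, -0.8, -5.0]
opening: 0.459
grasp_force: 61.7
```

```bash
python3 look.py M2; python3 -c "
import cv2;cv2.imwrite('pics/Mc.png',cv2.hconcat([cv2.imread(f'pics/M{i}.png')[130:360,220:420] for i in range(3)]))"
```

```text
19.425 [0.45495547 0.26241771 0.17017252] [ 1.22706121e-04  6.68513682e-01  7.43699768e-01 -3.09809094e-04] [-0.71474803 -0.33035751 -4.2228228 ] [0.0033217  0.01060128 0.04772369] 0.4527834904213975 61.69773459434509
```

View pics/Mc.png

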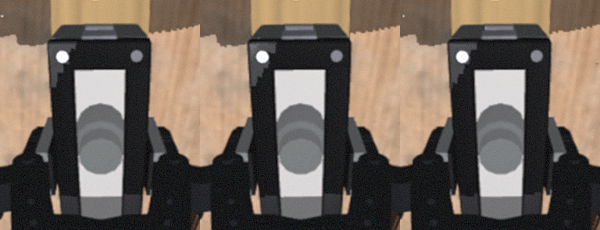

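send_rows --series '[[[0, 0, 0], [0, 0, -30], 1], [[0, 0, 0], [0, 0, -65], 1], [[0, 0, 0], [0, 0, -100], 1], [[0, 0, 0], [0, 0, -125], 1], [[0, 0, 0], [0, 0, -140], 1], [[0, 0, 0], [0, 0, -149], 1], [[0, 0, 0], [0, 0, -149], 1], [[0, 0, 0], [0, 0, -149], 0], [[0, 0, 0], [0, 0, -149], -1], [[0, 0, 0], [0, 0, -149], -1]]'

```text
time_s: 20.68
eef_pos: [0.4557, 0.2622, 0.0218]
eef_rot: [0.0, 0.669, 0.743, 0.001]
wrist_force: [-0.3, 0.6, -0.1]
opening: 0.904
grasp_force: 0.0
```

send_rows --series '[[[0, 0, 0], [0, 0, 0], -1], [[0, 0, 0], [0, 0, 25], -1], [[0, 0, 0], [0, 0, 55], -1], [[0, 0, 0], [0, 0, 90], -1], [[0, 0, 0], [4, -34, 115], -1], [[0, 0, 0], [8, -68, 129], -1], [[0, 0, 0], [11, -102, 129], -1], [[0, 0, 0], [14, -135, 129], -1], [[0, 0, 0], [14, -135, 129], -1], [[0, 0, 0], [14, -135, 129], -1]]'

```text
time_s: 21.92
eef_pos: [0.4691, 0.1274, 0.1503]
eef_rot: [-0.0, 0.669, 0.743, 0.0]
wrist_force: [1.2, 1.2, 0.6]
opening: 1.001
grasp_force: 0.0
```

```bash
python3 look.py R
python3 - <<'E'
from bench import spotter
print([(round(d["conf"],2),[round(float(v),3) for v in d["xyz"]]) for d in spotter.landmark_of("case_a","wrist")])
E
```

```text
21.975 [0.46903789 0.12766385 0.15025834] [-1.60493531e-04  6.68782610e-01  7.43457994e-01  7.77786581e-05] [0.27323745 0.18043525 0.31638722] [ 0.0567325  -0.05499508  0.01150182] 0.9981278432515444 0.0
[(0.73, [0.464, 0.127, 0.008]), (0.7, [0.457, 0.259, 0.005])]
```

View pics/R.png

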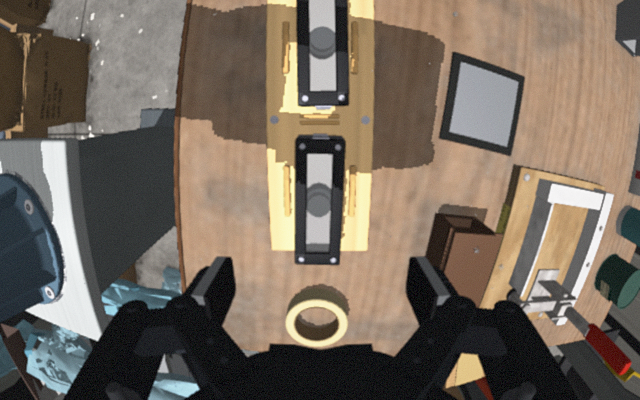

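send_rows --series '[[[0, 0, 0], [0, 0, -30], -1], [[0, 0, 0], [0, 0, -60], -1], [[0, 0, 0], [0, 0, -90], -1], [[0, 0, 0], [0, 0, -115], -1], [[0, 0, 0], [0, 0, -130], -1], [[0, 0, 0], [0, 0, -130], -0.6], [[0, 0, 0], [0, 0, -130], 0.4], [[0, 0, 0], [0, 0, -130], 1], [[0, 0, 0], [0, 0, -130], 1], [[0, 0, 0], [0, 0, -130], 1]]'

```text
time_s: 23.28
eef_pos: [0.47, 0.1272, 0.0215]
eef_rot: [0.001, 0.669, 0.743, 0.001]
wrist_force: [-2.2, 0.7, 7.0]
opening: 0.459
grasp_force: 61.8
```

send_rows --series '[[[0, 0, 0], [0, 0, 10], 1], [[0, 0, 0], [0, 0, 30], 1], [[0, 0, 0], [0, 0, 60], 1], [[0, 0, 0], [0, 0, 90], 1], [[0, 0, 0], [0, 10, 120], 1], [[0, 0, 0], [0, 35, 150], 1], [[0, 0, 0], [0, 65, 170], 1], [[0, 0, 0], [0, 90, 180], 1], [[0, 0, 0], [0, 100, 180], 1], [[0, 0, 0], [0, 100, 180], 1]]'

```text
time_s: 24.52
eef_pos: [0.4684, 0.227, 0.1995]
eef_rot: [-0.0, 0.668, 0.744, -0.001]
wrist_force: [0.0, 0.2, -3.9]
opening: 0.462
grasp_force: 61.4
```

```bash
python3 look.py R0
```

```text
24.575 [0.46843548 0.22644457 0.19930237] [-3.59931179e-04  6.68748762e-01  7.43487753e-01 -9.61851600e-04] [-0.90589205 -0.58664993 -5.14778927] [-0.03607754  0.00168508 -0.05496734] 0.45499986303457574 61.36791944503784
```

send_rows --series '[[[6, 0.6, 0], [0, 0, 0], 1], [[12, 1.3, 0], [0, 0, 0], 1], [[18, 1.9, 0], [0, 0, 0], 1], [[24, 2.6, 0], [0, 0, 0], 1], [[29, 3.1, 0], [0, 0, 0], 1], [[32, 3.4, 0], [0, 0, 0], 1], [[32, 3.4, 0], [0, 0, 0], 1], [[32, 3.4, 0], [0, 0, 0], 1], [[32, 3.4, 0], [0, 0, 0], 1], [[32, 3.4, 0], [0, 0, 0], 1]]'

```text
time_s: 25.82
eef_pos: [0.4691, 0.2274, 0.2005]
eef_rot: [-0.206, 0.642, 0.715, 0.185]
wrist_force: [0.5, -0.1, -4.5]
opening: 0.46
grasp_force: 61.3
```

send_rows --series '[[[-6, -0.6, 0], [0, 0, 0], 1], [[-12, -1.3, 0], [0, 0, 0], 1], [[-18, -1.9, 0], [0, 0, 0], 1], [[-24, -2.6, 0], [0, 0, 0], 1], [[-29, -3.1, 0], [0, 0, 0], 1], [[-32, -3.4, 0], [0, 0, 0], 1], [[-32, -3.4, 0], [0, 0, 0], 1], [[-32, -3.4, 0], [0, 0, 0], 1], [[-32, -3.4, 0], [0, 0, 0], 1]]'

```text
time_s: 26.95
eef_pos: [0.4692, 0.2267, 0.2002]
eef_rot: [-0.0, 0.669, 0.743, 0.0]
wrist_force: [0.2, -0.7, -4.8]
opening: 0.452
grasp_force: 61.2
```

```bash
python3 look.py R1
```

```text
27.0 [0.46922848 0.2266143  0.20023916] [-2.58961664e-04  6.69239632e-01  7.43046591e-01  1.05766368e-04] [-0.75704523 -0.92625708 -4.4691218 ] [-0.03152233 -0.0300564  -0.03139528] 0.4573472844955571 61.20753765106201
```

send_rows --series '[[[-6, -0.6, 0], [0, 0, 0], 1], [[-12, -1.3, 0], [0, 0, 0], 1], [[-18, -1.9, 0], [0, 0, 0], 1], [[-24, -2.6, 0], [0, 0, 0], 1], [[-29, -3.1, 0], [0, 0, 0], 1], [[-32, -3.4, 0], [0, 0, 0], 1], [[-32, -3.4, 0], [0, 0, 0], 1], [[-32, -3.4, 0], [0, 0, 0], 1], [[-32, -3.4, 0], [0, 0, 0], 1], [[-32, -3.4, 0], [0, 0, 0], 1]]'

```text
time_s: 28.25
eef_pos: [0.4694, 0.2268, 0.2007]
eef_rot: [0.206, 0.643, 0.714, -0.185]
wrist_force: [-0.3, -0.7, -3.9]
opening: 0.461
grasp_force: 61.3
```

send_rows --series '[[[6, 0.6, 0], [0, 0, 0], 1], [[12, 1.3, 0], [0, 0, 0], 1], [[18, 1.9, 0], [0, 0, 0], 1], [[24, 2.6, 0], [0, 0, 0], 1], [[29, 3.1, 0], [0, 0, 0], 1], [[32, 3.4, 0], [0, 0, 0], 1], [[32, 3.4, 0], [0, 0, 0], 1], [[32, 3.4, 0], [0, 0, 0], 1], [[32, 3.4, 0], [0, 0, 0], 1]]'

```text
time_s: 29.38
eef_pos: [0.469, 0.2274, 0.2002]
eef_rot: [0.0, 0.669, 0.744, -0.0]
wrist_force: [0.4, 0.1, -5.9]
opening: 0.457
grasp_force: 61.2
```

```bash
python3 look.py R2; python3 -c "
import cv2;cv2.imwrite('pics/Rc.png',cv2.hconcat([cv2.imread(f'pics/R{i}.png')[130:360,220:420] for i in range(3)]))"
```

```text
29.425 [0.46896341 0.22743107 0.2001819 ] [ 1.04139108e-04  6.68547420e-01  7.43669449e-01 -2.95659109e-04] [-0.28116502  0.60323983 -4.23891642] [0.08280934 0.02623308 0.02316402] 0.45863845944205717 61.23188495635986
```

View pics/Rc.png

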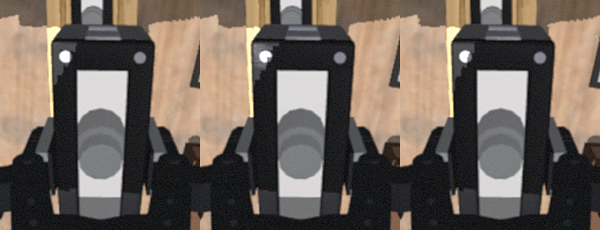

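send_rows --series '[[[0, 0, 0], [0, -30, 0], 1], [[0, 0, 0], [0, -65, -15], 1], [[0, 0, 0], [0, -90, -35], 1], [[0, 0, 0], [0, -100, -60], 1], [[0, 0, 0], [0, -100, -90], 1], [[0, 0, 0], [0, -100, -120], 1], [[0, 0, 0], [0, -100, -145], 1], [[0, 0, 0], [0, -100, -165], 1], [[0, 0, 0], [0, -100, -175], 1], [[0, 0, 0], [0, -100, -179], 1]]'

```text
time_s: 30.68
eef_pos: [0.4689, 0.1273, 0.0215]
eef_rot: [-0.0, 0.669, 0.744, -0.001]
wrist_force: [-16.1, -1.6, 37.0]
opening: 0.455
grasp_force: 66.4
```

send_rows --series '[[[0, 0, 0], [0, 0, 0], 1], [[0, 0, 0], [0, 0, 0], 0], [[0, 0, 0], [0, 0, 0], -1], [[0, 0, 0], [0, 0, 0], -1], [[0, 0, 0], [0, 0, 0], -1], [[0, 0, 0], [0, 0, 30], -1], [[0, 0, 0], [0, 0, 65], -1], [[0, 0, 0], [0, 0, 100], -1], [[0, 0, 0], [0, 0, 129], -1], [[0, 0, 0], [0, 0, 129], -1]]'

```text
time_s: 31.92
eef_pos: [0.4711, 0.1271, 0.1528]
eef_rot: [0.002, 0.669, 0.743, 0.002]
wrist_force: [0.3, 0.4, -0.4]
opening: 0.999
grasp_force: 0.0
```

send_rows --series '[[[0, 0, 0], [-4, 35, 0], -1], [[0, 0, 0], [-8, 75, 0], -1], [[0, 0, 0], [-12, 115, 0], -1], [[0, 0, 0], [-16, 155, 0], -1], [[0, 0, 0], [-20, 195, 0], -1], [[0, 0, 0], [-24, 235, 0], -1], [[0, 0, 0], [-28, 262, 0], -1], [[0, 0, 0], [-28, 270, 0], -1], [[0, 0, 0], [-28, 270, 0], -1]]'

```text
time_s: 33.05
eef_pos: [0.4408, 0.3966, 0.1493]
eef_rot: [-0.0, 0.669, 0.744, -0.001]
wrist_force: [-1.0, -0.7, 1.0]
opening: 1.0
grasp_force: 0.0
```

```bash
python3 look.py F
python3 - <<'E'
from bench import spotter,camera
camera("top")
for c in("wrist","top"):
  for t in("case_a","pad"): print(c,t,[(round(d["conf"],2),[round(float(v),3) for v in d["xyz"]]) for d in spotter.landmark_of(t,c)])
E
```

```text
33.1 [0.44100846 0.39615413 0.14949943] [-3.78535023e-05  6.68932089e-01  7.43323155e-01 -7.38176449e-04] [ 0.50410251 -0.43031206 -0.02520791] [ 0.03550516  0.01739097 -0.02220978] 0.9976288860899176 0.0
wrist case_a [(0.93, [0.443, 0.394, 0.003])]
wrist pad []
top case_a [(0.97, [0.47, 0.125, 0.004]), (0.92, [0.455, 0.262, 0.006]), (0.41, [0.442, 0.397, 0.008])]
top pad [(0.79, [0.626, 0.234, 0.003]), (0.4, [0.44, 0.398, 0.004])]
```

send_rows --series '[[[0, 0, 0], [0, 0, -30], -1], [[0, 0, 0], [0, 0, -60], -1], [[0, 0, 0], [0, 0, -90], -1], [[0, 0, 0], [0, 0, -115], -1], [[0, 0, 0], [0, 0, -130], -1], [[0, 0, 0], [0, 0, -130], -0.6], [[0, 0, 0], [0, 0, -130], 0.4], [[0, 0, 0], [0, 0, -130], 1], [[0, 0, 0], [0, 0, -130], 1], [[0, 0, 0], [0, 0, -130], 1]]'

```text
time_s: 34.6
eef_pos: [0.4424, 0.3977, 0.0219]
eef_rot: [0.0, 0.669, 0.743, 0.001]
wrist_force: [0.6, -0.9, 6.7]
opening: 0.457
grasp_force: 62.7
```

send_rows --series '[[[0, 0, 0], [0, 0, 10], 1], [[0, 0, 0], [0, 0, 30], 1], [[0, 0, 0], [0, 0, 60], 1], [[0, 0, 0], [0, 0, 90], 1], [[0, 0, 0], [0, 0, 120], 1], [[0, 0, 0], [0, 0, 140], 1], [[0, 0, 0], [0, 0, 145], 1], [[0, 0, 0], [0, 0, 145], 1]]'

```text
time_s: 35.6
eef_pos: [0.4409, 0.3969, 0.1654]
eef_rot: [-0.0, 0.669, 0.743, -0.0]
wrist_force: [0.3, 0.5, -4.5]
opening: 0.46
grasp_force: 61.6
```

send_rows --series '[[[0, 0, 0], [15, -13, 0], 1], [[0, 0, 0], [40, -35, 0], 1], [[0, 0, 0], [70, -62, 0], 1], [[0, 0, 0], [100, -89, 0], 1], [[0, 0, 0], [130, -115, 0], 1], [[0, 0, 0], [155, -137, 0], 1], [[0, 0, 0], [173, -153, 0], 1], [[0, 0, 0], [184, -163, 0], 1], [[0, 0, 0], [184, -163, 0], 1], [[0, 0, 0], [184, -163, 0], 1]]'

```text
time_s: 36.85
eef_pos: [0.6243, 0.2349, 0.1651]
eef_rot: [-0.0, 0.669, 0.744, -0.0]
wrist_force: [0.2, 1.5, -4.1]
opening: 0.464
grasp_force: 61.5
```

send_rows --series '[[[0, 0, 0], [0, 0, 0], 1], [[0, 0, 0], [0, 0, 0], 1], [[0, 0, 0], [0, 0, 0], 1], [[0, 0, 0], [0, 0, 0], 1]]'

```text
time_s: 37.35
eef_pos: [0.6251, 0.2342, 0.1654]
eef_rot: [0.0, 0.669, 0.743, 0.0]
wrist_force: [0.3, -0.5, -4.4]
opening: 0.458
grasp_force: 61.5
```

```bash
python3 look.py F2
python3 - <<'E'
from bench import spotter,camera
import cv2
a=camera("scene")["pixels"]
for c in("wrist","scene"):
  for t in("case_a","pad"): print(c,t,[(round(d["conf"],2),[round(float(v),3) for v in d["xyz"]]) for d in spotter.landmark_of(t,c)])
w=cv2.imread("pics/F2.png")[100:360,180:460]
s=cv2.resize(a[100:260,200:460,::-1],(423,260))
cv2.imwrite("pics/Fc.png",cv2.hconcat([w,s]))
E
```

```text
37.4 [0.62513075 0.23414731 0.16533598] [9.01687410e-06 6.68840929e-01 7.43405548e-01 5.08497588e-05] [ 0.85707779 -0.38619333 -4.09549785] [-0.09435559 -0.01828541 -0.02076463] 0.460363435227751 61.50010585784912
wrist case_a [(0.84, [0.625, 0.232, 0.147]), (0.67, [0.46, 0.261, 0.007]), (0.63, [0.468, 0.127, 0.008])]
wrist pad []
scene case_a [(0.96, [0.466, 0.128, 0.009]), (0.92, [0.455, 0.264, 0.005]), (0.88, [0.626, 0.235, 0.148])]
scene pad [(0.75, [0.627, 0.241, -0.002])]
```

View pics/Fc.png

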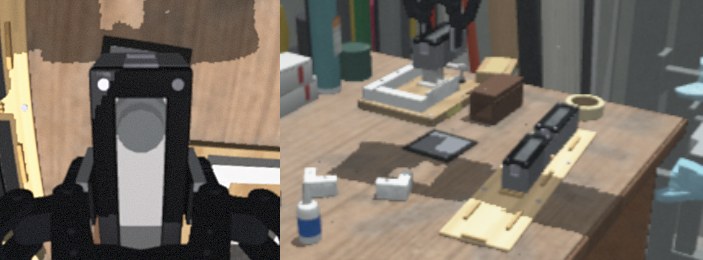

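The picture shows the rattling case held level over the pad, with its insert at the far end (crop pixel 140,130). The two good cases stand in their nests.

```bash
python3 -c "
from bench import ctrl;print(ctrl.hand_in())"
```

```text
the job is handed in; nothing more can be done
None
```

The left-nest case is the one that rattles; it is held level about 15 cm over the pad, the two good cases are back in their nests, and the job was handed in at about 37 s (no verdict was returned).

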